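# Gauge the bore of a cello end block

### The job

Press the spring plunger on the boring jig fully down to its stop to seat the block, and let it up. Then take the gauge rod from its rack, slide it tip first into the sloping guide tube until its collar stops on the tube's mouth, and draw it right out again. Finish while still holding the gauge: keep it level in the gripper with its tip over the middle of the open job book, about 10 cm above the page, touching nothing else, and do not disturb the other things on the counter.

Things in the scene. Friction and masses are not known exactly. Their poses are not given: they have to be found in the camera images.
- jig: boring jig fixed to the counter: plywood base board 200 x 220 x 18 mm carrying a wooden block, the steel guide tube that rises out of the block at a slope, and beside it the plunger. Origin on the counter below the block; z up; the tube's mouth looks towards the jig's own +x (roughly away from the robot) and upward. In its frame the mouth's centre is at (70, 0, 140) mm, the plunger's top at (-20, 100, 107) mm; the block reaches 140 mm high
- guide_tube: steel guide tube on the jig, bore 14 mm across, flared at the mouth over the last 8 mm to about 30 mm inside and 37 mm outside. Origin at the centre of the mouth; its z axis runs along the bore and out of the mouth, 25 degrees above level, so a rod enters along -z. Bore free for 86 mm from the mouth
- plunger_top (a point): centre of the top face of the plunger's round black head (36 mm across, 10 mm thick) on a steel housing; it is pushed straight down
- plunger (a joint): how far the plunger is pressed: 0 up, 0.012 m at its stop; the spring pushes back with about 1.5 N at the top and 5 N at the stop, and lifts it again when let go
- rack: wooden gauge rack fixed to the counter: board 235 x 70 x 12 mm with two open-topped forks in which the gauge lies level, its axis 48 mm above the counter and along the rack's x. Origin on the counter under the board's centre. The gauge's grip centre lies about 75 mm along the rack's +x and its tip points to the rack's -x, roughly towards the robot. The forks hold the shaft 55 mm to -x and the grip's tail end 115 mm to +x of the origin; lift the gauge straight up
- gauge_grip (a point): the gauge rod's grip: a square wooden handle 90 mm long and 18 x 18 mm, this point at its centre on the rod's axis. x axis along the rod towards the tip. A 10 mm steel shaft goes on from the grip; the whole gauge weighs about 0.14 kg, its centre of mass about 56 mm from this point towards the tip
- gauge_collar (a point): centre of the tip-side face of the gauge's collar, a steel disc 38 mm across and 6 mm thick round the shaft; 85 mm from the grip's centre along the rod
- gauge_tip (a point): centre of the gauge's blunt tip (slightly tapered over its last 6 mm), 165 mm from the grip's centre and 80 mm from the collar's face
- book_centre (a point): centre of the open job book's pages, on their surface 10 mm above the counter; the book is 150 mm (its x) by 220 mm (its y), lies flat and is fixed
- rosin_box: rosin box, a dark wooden slab 60 x 40 x 20 mm; a bystander to leave alone; origin at the centre of its underside
- cork_block: cork sanding block 70 x 35 x 28 mm; a bystander to leave alone; origin at the centre of its underside
- polish: amber bottle, 48 mm across, 100 mm tall; a bystander to leave alone; origin at the centre of its underside
- spool_clamp: wooden spool clamp standing upright, 42 mm across, 85 mm tall; a bystander to leave alone; origin at the centre of its underside
- pencil_mug: blue mug, 76 mm across, 88 mm tall; a bystander to leave alone; origin at the centre of its underside
- mallet: hammer lying flat, 220 mm long; a bystander to leave alone; origin at the centre of its underside
- peg_jar: clear jar, 64 mm across, 75 mm tall; a bystander to leave alone; origin at the centre of its underside
Mind the look-alikes: they are no part of the job. There is more than one size of the rack; the one meant has the size given above.

How it is judged (in metres and radians):
On the way, in this order (a step that is already met when the one before it is completed fails the run):
1. the plunger is pressed down to its stop (value of joint plunger above 0.0105 m), for 0.1 s.
2. the plunger is let up again (value of joint plunger below 0.003 m), for 0.1 s.
3. the gauge is in the guide tube with its collar stopped on the mouth (distance between gauge_collar and guide_tube below 0.005 m and z of gauge_collar in the frame of guide_tube below 0.003 m and angle between the x axis of gauge_tip and the z axis of guide_tube, either way round below 0.1 rad), for 0.2 s.
4. the gauge is drawn right out of the tube (z of gauge_tip in the frame of guide_tube above 0.005 m and contact force between the fingers and gauge above 1 N), for 0.1 s.
At the end, for the whole second after the job is handed in: the gauge is still gripped in the fingers (over 1 N) and touches neither rack, jig nor any bystander; it is level within 8 degrees; its tip is within 50 mm sideways of the middle of the job book and 60 to 150 mm above the page (70 to 160 mm above the counter); the plunger is up (contact force between the fingers and gauge above 1 N and angle between gauge_tip's own x axis and vertical between 1.431 and 1.711 rad and horizontal distance between gauge_tip and book_centre below 0.05 m and height (world z) of gauge_tip between 0.07 and 0.16 m and value of joint plunger below 0.003 m and contact force between gauge and rack below 0.1 N and contact force between gauge and jig below 0.1 N and contact force between gauge and rosin_box below 0.1 N and contact force between gauge and cork_block below 0.1 N and contact force between gauge and polish below 0.1 N and contact force between gauge and spool_clamp below 0.1 N and contact force between gauge and pencil_mug below 0.1 N and contact force between gauge and mallet below 0.1 N and contact force between gauge and peg_jar below 0.1 N); the arm keeps its last pose, push and grip.
It fails at once if a bystander was pushed more than 30 mm (distance of any of rosin_box, cork_block, polish, spool_clamp, pencil_mug, mallet, peg_jar from where it was at the start of the episode above 0.03 m).
It also fails if it takes over 67 s, if anything falls off the work surface, if the arm or the gripper's body presses on something with over 40 N, if the wrist force passes 120 N, or if a joint passes its speed limit or range.

### The arm

A 7-joint arm with a two-finger parallel gripper is mounted at the origin on the work surface. World frame = base frame: x ahead of the robot, y to its left, z up, the work surface at z = 0. Lengths are in mm, angles in rad, forces in N, time in s.
With the tool pointing down it reaches from about 350 to 900 mm from the base axis. Payload 7.2 kg.
Tool frame: the origin (TCP) lies between the finger pads; the fingertips stand 8 mm ahead of it and the grasp point (between the pads) lies 11 mm behind it; z points along the fingers, y is the line along which they close (so a half turn about z gives the same grasp; the last joint's range is limited). The gripper opens to 85 mm and grips with 20 to 120 N. Pads are 22 mm wide; open, the fingers measure 114 mm over their backs; the gripper's body (76 mm by 85 mm) begins 54 mm behind the grasp point. The pads swing forward as they close: fully open they stand 13 mm farther back than shut.
Start: joints at [-1.342, 0.411, -0.013, 1.596, 0.006, 1.134, -0.082], TCP at [182.798, 597.673, 239.297] pointing down, gripper open.
Joint ranges: [-2.95, 2.95], [-0.29, 1.99], [-1.47, 1.44], [0.14, 2.54], [-1.03, 4.17], [0.13, 1.85], [-2.86, 2.86]. Speed limits (rad/s): [2.39, 2.39, 3.01, 3.01, 3.14, 3.14, 3.14].

### API

Orientations are given as a unit quaternion [w, x, y, z].
In Python, from plant import r gives the robot as it stands.
- The arm moves only by the tool send_rows, never from a script. Its argument "series" is a list of rows, each an object of numbers: "x", "y", "z": the shift along the tool's x, y, z in cm; "ax", "ay", "az": the turn, a rotation vector about the tool's x, y, z in rad. A call has 1 to 10 rows; each row is the pose to reach, as a shift and turn from the pose commanded when the call began, along the tool's axes at that moment; what a row does not reach only later rows make up. A row lasts 1/10 s, in which the tool goes at most 50 mm and 8.59 degrees, less where a joint would pass 70% of its speed; a pose out of reach is approached as far as the arm can. A call with a gripper value outside its range is refused whole. "grip" is the closure, from -1 (fully open) to 1 (shut), so that 0 is half open, set as the call begins (left out, the last holds). The fingers move at their own pace and stop on an object; "squeeze" is the grip in N (left out, the last holds). Time passes only in rows, so rows that repeat a pose let the fingers close. It gives the time, the measured TCP pose, the force, the opening and the grip force at its end, in the units of the state.
- r.observe(): the state, without advancing time (a new reading comes with each control period).
- r.read_camera(name): name is "scene" or "top" or "wrist"; returns a dict with "image" (384x512x3 uint8, blue, green, red), "z_map" (384x512 float32, mm along the optical axis (not along the pixel's ray), 0 where there is no reading), "camera_matrix" (3x3 intrinsics, pixels), "k1" (the pictures are not rectified: a ray, as slopes to the right and down, at radius r is drawn at 1 + k1 r^2 times it, then the intrinsics apply), "eye" and "attitude" of the camera in the world. Camera axes: x right, y down, z forward; pixel columns grow to the right and rows downward; lengths in mm; the calibration is good to about 2 mm. A picture is of the moment at which its call begins.
- r.finish_job(): hands the job in; it is judged then, once.
The state is a dict: "t": time; "joints": joint angles; "dq": joint speeds; "joint_torque": joint torques, N m; "position": TCP position; "ee_rot": TCP orientation; "wrist_force": force on the tool from outside, world axes, zero at the start; "moment": the same for the moment, N m; "grip_width": finger opening in mm; "finger_force": force on a finger pad.
Only numpy, scipy, OpenCV 4.12 (cv2) and the standard library are available. Lean on these libraries where they do the work, as an engineer would, in place of code of your own. Each camera call takes 0.05 s, during which the arm holds its last target. There are 200 camera calls.

## Working session

There is one attempt and no reset: what is moved stays moved. The work goes in short steps, Python scripts to look and compute and a tool call to move; the robot and the scene stay as the last step left them, time stands still between calls to the robot, and variables do not carry over. Pictures are saved under pics/ and viewed, at most 12 in all, crops included, and the job is handed in when it is done.

Besides the shell and the picture viewer there is one more tool, called after "Emit:" as a command line: name --argument value ..., lists and objects as JSON in quotes. send_rows: Moves the arm, as the interface text tells. Its arguments: {"type":"object","properties":{"series":{"type":"array","items":{"type":"object","properties":{"x":{"type":"number"},"y":{"type":"number"},"z":{"type":"number"},"ax":{"type":"number"},"ay":{"type":"number"},"az":{"type":"number"}}}},"grip":{"type":"number"},"squeeze":{"type":"number"}},"required":["series"]}

```bash
mkdir -p pics; ls; cat > h.py <<'E'
import numpy as np,cv2,sys
from scipy.spatial.transform import Rotation as R
from plant import r
def rot(q): return R.from_quat([q[1],q[2],q[3],q[0]])
def cam(n):
    d=r.read_camera(n); np.save('%s.npy'%n,d,allow_pickle=True); return d
def load(n): return np.load('%s.npy'%n,allow_pickle=True).item()
def attm(d):
    a=np.array(d['attitude'],float)
    return a if a.shape==(3,3) else rot(a).as_matrix()
def ray(d,u,v):
    K=d['camera_matrix']; x=(u-K[0,2])/K[0,0]; y=(v-K[1,2])/K[1,1]
    a,b=x,y
    for _ in range(20):
        s=1+d['k1']*(a*a+b*b); a,b=x/s,y/s
    return a,b
def pt(d,u,v,z=None):
    a,b=ray(d,u,v)
    if z is None: z=d['z_map'][np.round(v).astype(int),np.round(u).astype(int)]
    return (attm(d)@np.array([a*z,b*z,z*np.ones_like(a)])).T+np.array(d['eye'])
def atz(d,u,v,h):
    a,b=ray(d,u,v); w=attm(d)@np.array([a,b,1.]); e=np.array(d['eye']); return e+w*(h-e[2])/w[2]
def cloud(d):
    v,u=np.mgrid[0:384,0:512]; return pt(d,u.ravel().astype(float),v.ravel().astype(float)).reshape(384,512,3)
def st():
    s=r.observe(); return s
E
python3 - <<'E'
from h import *
for n in ['scene','top']:
    d=cam(n); print(n,d['eye'],d['attitude'],d['k1'],d['camera_matrix'])
    cv2.imwrite('pics/%s0.png'%n,cv2.resize(d['image'],(800,600),interpolation=cv2.INTER_CUBIC))
print(r.observe())
E
```

```text
pics
scene [1147.11754226  790.54908702  986.48080206] [-0.13026981  0.28996307  0.86556877 -0.38696499] -0.17729627027975958 [[449.81346319   0.         257.56661721]
 [  0.         449.81346319 196.47084659]
 [  0.           0.           1.        ]]
top [ 408.55875214   11.69179749 1111.89862022] [ 0.0283813  -0.70404641  0.7077388  -0.0511756 ] -0.0002121357807698303 [[384.26216711   0.         264.76717503]
 [  0.         384.26216711 191.32951845]
 [  0.           0.           1.        ]]
{'t': 0.1, 'joints': array([-1.34218763,  0.41184929, -0.01273857,  1.59695922,  0.00559755,
        1.13427405, -0.08220922]), 'dq': array([-0.00029068, -0.00237836, -0.00045281, -0.00182548, -0.00057592,
       -0.0013676 ,  0.00033441]), 'joint_torque': array([ 2.95137157e-03, -6.01828194e+01,  6.84334785e-01, -3.00086975e+01,
        1.40243725e-02,  6.53289113e-03,  6.98013700e-07]), 'position': array([182.68787057, 597.25693643, 238.51915888]), 'ee_rot': array([-6.30385045e-05,  1.47841236e-01,  9.89010839e-01, -7.24443717e-04]), 'wrist_force': array([-0.03672379, -0.29027499, -0.6467193 ]), 'moment': array([-0.01133869,  0.00908322,  0.0462333 ]), 'finger_force': 0.0, 'grip_width': 85.47546644867563}
```

View pics/top0.png

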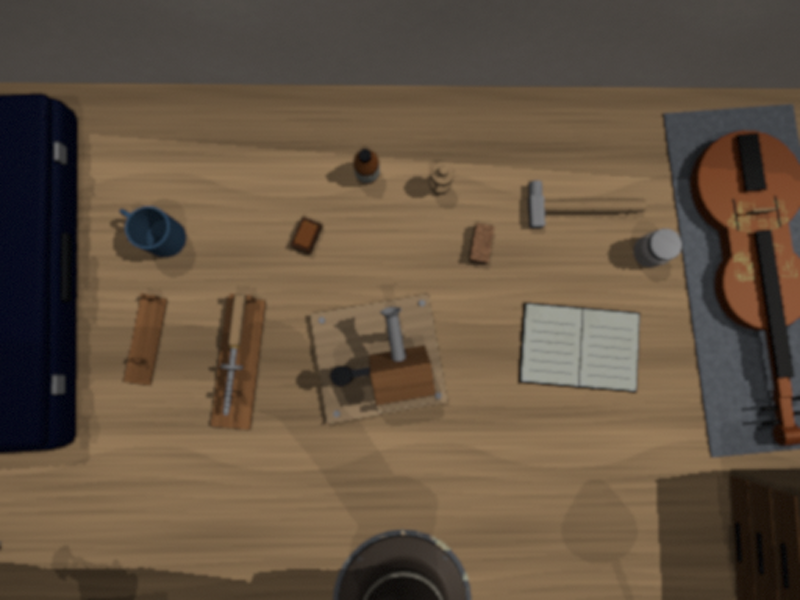

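View pics/scene0.png

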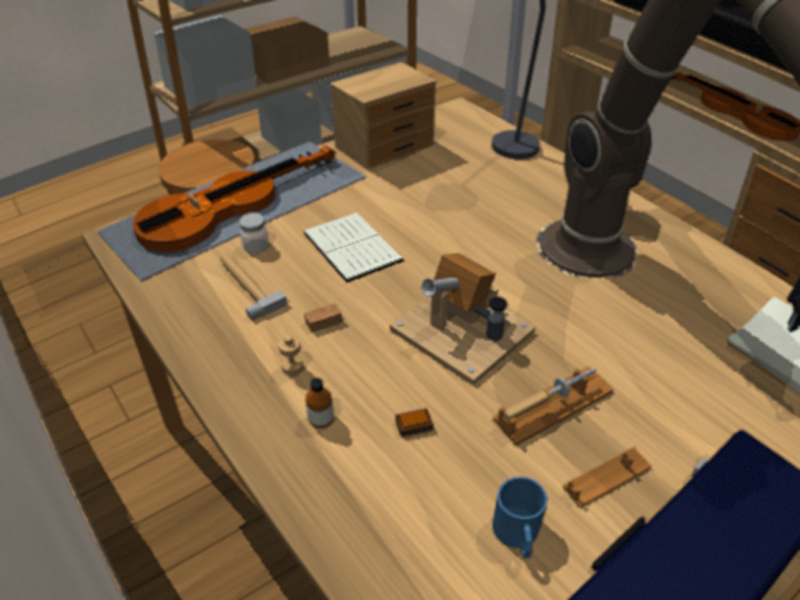

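Top view: book centre at about (580,347), correct (long) rack with the gauge at (240,360), gauge tip at (226,412), short decoy rack at (145,340), jig at (380,360), plunger head at (342,376), tube mouth at (391,312).

```bash
python3 - <<'E'
from h import *
d=load('top'); s=.64
def P(u,v,h): return atz(d,(u+.5)*s-.5,(v+.5)*s-.5,h)[:2].round(1)
B=[P(*p,10) for p in [(525,303),(638,312),(637,390),(520,383)]]; print('book',B,np.mean(B,0))
for n,p in dict(grip0=(238,297,48),tip=(226,412,48),col=(231,367,48)).items(): print(n,P(*p))
print('rackcorners',[P(*p,12) for p in [(222,298),(266,300),(250,429),(209,426)]])
J=[P(*p,18) for p in [(308,317),(428,294),(446,402),(324,424)]]; print('jig',J,np.mean(J,0))
print('head',P(342,376,107),'mouth',P(391,312,140))
for n in ['top','scene']:
    dd=load(n); C=cloud(dd); ok=dd['z_map']>0
    def box(x0,x1,y0,y1,z0,z1):
        m=ok&(C[...,0]>x0)&(C[...,0]<x1)&(C[...,1]>y0)&(C[...,1]<y1)&(C[...,2]>z0)&(C[...,2]<z1); return C[m]
    q=box(400,600,60,160,85,125); print(n,'head pts',len(q),q.mean(0) if len(q) else '',np.percentile(q,[5,95],axis=0) if len(q) else '')
    q=box(180,480,230,400,42,75); print('gauge',len(q),q.mean(0), np.percentile(q,[2,98],axis=0))
    if len(q)>10:
        w=np.linalg.svd(q[:,:2]-q[:,:2].mean(0))[2][0]; print(np.degrees(np.arctan2(w[1],w[0])))
E
```

```text
book [array([ 525.3, -230.6]), array([ 507.7, -442.4]), array([ 363.7, -433.4]), array([ 378.2, -217.3])] [ 443.725 -330.925]
grip0 [533.8 288.2]
tip [333.6 303.7]
col [410.9 297.2]
rackcorners [array([536.3, 326.5]), array([532.4, 246.7]), array([300.7, 270.3]), array([306.7, 342.9])]
jig [array([500.3, 168.9]), array([541.8, -49.9]), array([345.5, -80.5]), array([308.7, 138.1])] [424.075  44.15 ]
head [394.7  98.9] mouth [497.7  17.4]
top head pts 51 [405.30953398 102.83634176 107.86500143] [[400.96828634  90.27150488 104.90791081]
 [411.3033237  116.19354933 109.91791719]]
gauge 320 [409.84341259 295.87633472  54.7013178 ] [[335.27910195 281.75051734  46.56459157]
 [477.61524922 312.10065255  66.52348402]]
174.16041327857943
scene head pts 53 [408.81611774 105.23317668 103.89536619] [[401.37820155  90.11867147  98.33143607]
 [416.05600097 118.62605959 108.26866356]]
gauge 284 [413.50231546 298.21966189  53.12103224] [[339.5646989  281.64913856  42.65095803]
 [476.82321581 314.42598601  66.62032811]]
-4.612448769148785
```

```bash
cat >> h.py <<'E'
def go(p,yaw=None,pitch=0.,s=None):
    """rows values (cm, rad) to bring the TCP to p; tool x heading yaw deg (world), then pitched tip-down by pitch deg"""
    s=s or r.observe(); R0=rot(s['ee_rot']); sh=R0.inv().apply(np.array(p)-s['position'])/10
    rv=np.zeros(3)
    if yaw is not None:
        y,q=np.radians([yaw,pitch]); h=np.array([np.cos(y),np.sin(y),0]); X=h*np.cos(q)-np.array([0,0,np.sin(q)])
        Y=np.array([h[1],-h[0],0]); Z=np.cross(X,Y)
        rv=(R0.inv()*R.from_matrix(np.array([X,Y,Z]).T)).as_rotvec()
    print('t',s['t'],'pos',s['position'].round(1),'F',s['wrist_force'].round(1),'w',round(s['grip_width'],1),'ff',s['finger_force'])
    print('shift cm',sh.round(2),'turn',rv.round(3))
E
python3 -c "
from h import *
go([395,99,260],190.7)"
```

```text
t 0.1 pos [182.7 597.3 238.5] F [-0.  -0.3 -0.6] w 85.5 ff 0.0
shift cm [-34.87 -41.44  -2.08] turn [-0.001 -0.    -0.484]
```

Emit:
send_rows --series '[{"x":-3.5,"y":-4.1,"z":-2.1,"az":-0.05},{"x":-34.9,"y":-41.4,"z":-2.1,"az":-0.484},{"x":-34.9,"y":-41.4,"z":-2.1,"az":-0.484},{"x":-34.9,"y":-41.4,"z":-2.1,"az":-0.484},{"x":-34.9,"y":-41.4,"z":-2.1,"az":-0.484},{"x":-34.9,"y":-41.4,"z":-2.1,"az":-0.484},{"x":-34.9,"y":-41.4,"z":-2.1,"az":-0.484},{"x":-34.9,"y":-41.4,"z":-2.1,"az":-0.484},{"x":-34.9,"y":-41.4,"z":-2.1,"az":-0.484},{"x":-34.9,"y":-41.4,"z":-2.1,"az":-0.484}]' --grip 1 --squeeze 40

```text
schema error: expected keys x, y, z, ax, ay, az
```

```bash
python3 -c "
from h import *
go([395,99,260],190.7)"
```

```text
t 0.1 pos [182.7 597.3 238.5] F [-0.  -0.3 -0.6] w 85.5 ff 0.0
shift cm [-34.87 -41.44  -2.08] turn [-0.001 -0.    -0.484]
```

All six keys are needed per row.

Emit:
send_rows --series '[{"x":-34.9,"y":-41.4,"z":-2.1,"ax":0,"ay":0,"az":-0.484},{"x":-34.9,"y":-41.4,"z":-2.1,"ax":0,"ay":0,"az":-0.484},{"x":-34.9,"y":-41.4,"z":-2.1,"ax":0,"ay":0,"az":-0.484},{"x":-34.9,"y":-41.4,"z":-2.1,"ax":0,"ay":0,"az":-0.484},{"x":-34.9,"y":-41.4,"z":-2.1,"ax":0,"ay":0,"az":-0.484},{"x":-34.9,"y":-41.4,"z":-2.1,"ax":0,"ay":0,"az":-0.484},{"x":-34.9,"y":-41.4,"z":-2.1,"ax":0,"ay":0,"az":-0.484},{"x":-34.9,"y":-41.4,"z":-2.1,"ax":0,"ay":0,"az":-0.484},{"x":-34.9,"y":-41.4,"z":-2.1,"ax":0,"ay":0,"az":-0.484},{"x":-34.9,"y":-41.4,"z":-2.1,"ax":0,"ay":0,"az":-0.484}]' --grip 1 --squeeze 40

```text
t: 1.1
position: [379.2, 136.1, 258.8]
ee_rot: [0.0, -0.094, 0.996, 0.0]
wrist_force: [2.0, 1.0, 0.5]
grip_width: -0.3
finger_force: 0.0
```

```bash
python3 -c "
from h import *
go([395,99,260],190.7)
d=cam('wrist'); print(d['eye'],d['attitude'])
cv2.imwrite('pics/w1.png',cv2.resize(d['image'],(768,576),interpolation=cv2.INTER_CUBIC))
"
```

```text
t 1.1 pos [379.2 136.1 258.8] F [2.  1.  0.5] w -0.3 ff 0.0
shift cm [-0.86 -3.94 -0.12] turn [0.    0.    0.001]
[296.00558152 121.62926131 392.91532813] [0.10454048 0.62941835 0.75948056 0.12685862]
```

View pics/w1.png

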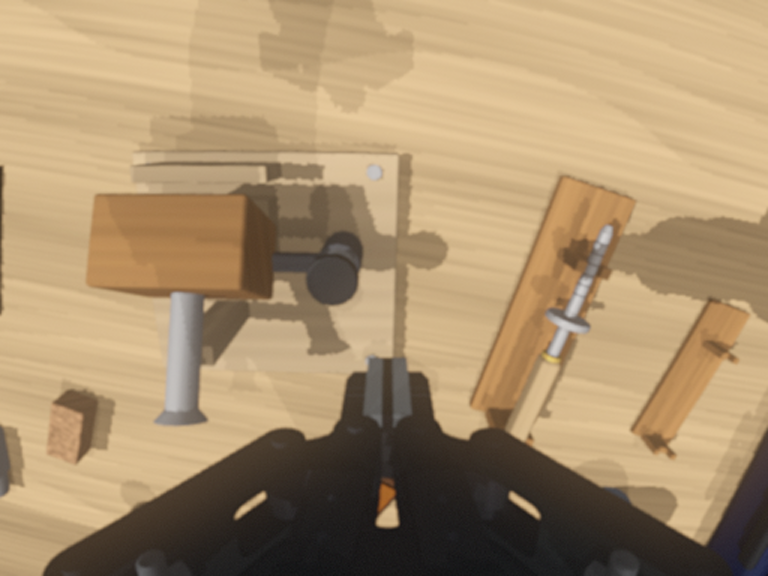

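Wrist view: plunger head top centre at (333,279), tube mouth end at (181,417), gauge tip (608,230), collar (567,321), grip start (552,357).

```bash
python3 - <<'E'
from h import *
d=load('wrist'); s=2/3
def P(u,v,h): return atz(d,(u+.5)*s-.5,(v+.5)*s-.5,h)[:2].round(1)
print('head',P(333,279,107),'tip',P(608,228,48),'band',P(551,357,48),'collar',P(567,320,48))
print('mouthlip',P(181,417,140),P(181,417,124), 'tube axis start', P(186,296,140))
for n in ['wrist']:
    C=cloud(d); ok=d['z_map']>0
    def box(x0,x1,y0,y1,z0,z1):
        m=ok&(C[...,0]>x0)&(C[...,0]<x1)&(C[...,1]>y0)&(C[...,1]<y1)&(C[...,2]>z0)&(C[...,2]<z1); return C[m]
    q=box(350,450,70,130,103,125); print('head',len(q),q.mean(0),np.percentile(q,[2,98],axis=0))
    q=box(438,540,-30,50,70,190); print('tube',len(q))
    # tube: ridge fit - top points; PCA axis
    v=np.linalg.svd(q-q.mean(0))[2][0]; print(q.mean(0),v,'yaw',np.degrees(np.arctan2(v[1],v[0])),'el',np.degrees(np.arcsin(v[2])))
    h=R.from_euler('z',10.7,degrees=True).apply([1,0,0]); t=q@h; print(np.percentile(t,[0.5,99.5]))
    for a in np.arange(t.min(),t.max(),10):
        k=q[(t>=a)&(t<a+10)]
        if len(k)>3: 
            l=k@np.array([-h[1],h[0],0]); print(round(a+5-t.min()),len(k),k[:,:2].mean(0).round(1),k[:,2].max().round(1),'lat',l.min().round(1),l.max().round(1))
    q=box(300,600,230,400,41,75); print('g',len(q),np.percentile(q,[1,99],axis=0)); 
    q=q[q[:,0]<400]; v=np.linalg.svd(q-q.mean(0))[2][0]; print(q.mean(0),v)
E
```

```text
head [392.8 103.7] tip [331.  305.2] band [447.7 294.1] collar [412.1 297. ]
mouthlip [496.7  19.1] [509.4  12.6] tube axis start [408.7  19.8]
head 924 [393.74625919 102.82731991 106.43979029] [[378.31750783  87.7091155  104.3961864 ]
 [409.82655984 118.26076731 107.94457443]]
tube 2073
[467.25217373  18.53194089 125.22165851] [0.55647956 0.02261823 0.83055338] yaw 2.3275183198827065 el 56.155625342143104
[431.33804915 492.82463535]
5 101 [440.1   6.9] 124.6 lat -110.7 -61.9
15 252 [446.6  13. ] 129.6 lat -82.6 -61.9
25 480 [457.   17.9] 133.4 lat -82.2 -57.3
35 419 [465.4  20.8] 138.8 lat -82.9 -57.5
45 304 [475.3  20.1] 143.3 lat -83.4 -57.7
55 334 [486.8  19.4] 155.3 lat -84.0 -62.4
65 182 [492.5  24.8] 155.8 lat -88.4 -56.6
g 2168 [[332.07518032 276.96124644  42.20824852]
 [531.3874792  313.17241568  66.16175249]]
[363.76184283 299.93192022  51.23864169] [ 0.99441082 -0.10550707  0.00392086]
```

```bash
python3 -c "
from h import *
go([394,103,125],190.7)
go([394,103,101],190.7)"
```

```text
t 1.15 pos [382.  128.7 259.2] F [ 2.8 -8.5  1.4] w 0.3 ff 0.0
shift cm [-0.7  -2.71 13.43] turn [-0.002  0.001 -0.007]
t 1.15 pos [382.  128.7 259.2] F [ 2.8 -8.5  1.4] w 0.3 ff 0.0
shift cm [-0.7  -2.71 15.83] turn [-0.002  0.001 -0.007]
```

Emit:
send_rows --series '[{"x":0,"y":0,"z":3,"ax":0,"ay":0,"az":0},{"x":0,"y":0,"z":8,"ax":0,"ay":0,"az":0},{"x":0,"y":0,"z":8,"ax":0,"ay":0,"az":0},{"x":0,"y":0,"z":8,"ax":0,"ay":0,"az":0},{"x":0,"y":0,"z":8,"ax":0,"ay":0,"az":0}]'

```text
t: 1.65
position: [380.0, 138.8, 180.4]
ee_rot: [0.001, -0.094, 0.996, 0.0]
wrist_force: [0.0, -0.6, -0.1]
grip_width: 0.2
finger_force: 0.0
```

```bash
python3 -c "
from h import *
go([394,103,125],190.7)
go([394,103,101],190.7)"
```

```text
t 1.65 pos [380.  138.8 180.4] F [ 0.  -0.6 -0.1] w 0.2 ff 0.0
shift cm [-0.7  -3.78  5.54] turn [0.001 0.002 0.001]
t 1.65 pos [380.  138.8 180.4] F [ 0.  -0.6 -0.1] w 0.2 ff 0.0
shift cm [-0.7  -3.78  7.94] turn [0.001 0.002 0.001]
```

Emit:
send_rows --series '[{"x":-0.7,"y":-3.8,"z":0,"ax":0,"ay":0,"az":0},{"x":-0.7,"y":-3.8,"z":2.5,"ax":0,"ay":0,"az":0},{"x":-0.7,"y":-3.8,"z":5.5,"ax":0,"ay":0,"az":0},{"x":-0.7,"y":-3.8,"z":6.3,"ax":0,"ay":0,"az":0},{"x":-0.7,"y":-3.8,"z":7,"ax":0,"ay":0,"az":0},{"x":-0.7,"y":-3.8,"z":7.6,"ax":0,"ay":0,"az":0},{"x":-0.7,"y":-3.8,"z":7.8,"ax":0,"ay":0,"az":0},{"x":-0.7,"y":-3.8,"z":7.9,"ax":0,"ay":0,"az":0},{"x":-0.7,"y":-3.8,"z":7.9,"ax":0,"ay":0,"az":0},{"x":-0.7,"y":-3.8,"z":7.9,"ax":0,"ay":0,"az":0}]'

```text
t: 2.65
position: [393.4, 102.6, 102.5]
ee_rot: [0.001, -0.093, 0.996, 0.001]
wrist_force: [-12.4, -5.2, 40.1]
grip_width: -0.2
finger_force: 20.1
```

Emit:
send_rows --series '[{"x":0,"y":0,"z":-1,"ax":0,"ay":0,"az":0},{"x":0,"y":0,"z":-3,"ax":0,"ay":0,"az":0},{"x":0,"y":0,"z":-8,"ax":0,"ay":0,"az":0},{"x":0,"y":0,"z":-10,"ax":0,"ay":0,"az":0},{"x":0,"y":0,"z":-10,"ax":0,"ay":0,"az":0}]' --grip 0.2

```text
t: 3.15
position: [395.4, 103.3, 203.5]
ee_rot: [0.004, -0.094, 0.996, 0.002]
wrist_force: [-0.0, -0.2, -0.6]
grip_width: 34.4
finger_force: 0.0
```

```bash
python3 -c "
from h import *
go([495.5,289.6,150],174.7)
d=cam('wrist'); C=cloud(d); m=(d['z_map']>0)&(abs(C[...,0]-394)<14)&(abs(C[...,1]-103)<14)&(C[...,2]>85)&(C[...,2]<125)
print(m.sum(),np.median(C[m],0))
"
```

```text
t 3.15 pos [395.4 103.3 203.5] F [-0.  -0.2 -0.6] w 34.4 ff 0.0
shift cm [-13.26  16.42   5.5 ] turn [0.004 0.007 0.28 ]
1100 [393.43981999 102.80782549 106.51444387]
```

Emit:
send_rows --series '[{"x":-13.2,"y":16.4,"z":2,"ax":0,"ay":0,"az":0.28},{"x":-13.2,"y":16.4,"z":2,"ax":0,"ay":0,"az":0.28},{"x":-13.2,"y":16.4,"z":2,"ax":0,"ay":0,"az":0.28},{"x":-13.2,"y":16.4,"z":2,"ax":0,"ay":0,"az":0.28},{"x":-13.2,"y":16.4,"z":3,"ax":0,"ay":0,"az":0.28},{"x":-13.2,"y":16.4,"z":5,"ax":0,"ay":0,"az":0.28},{"x":-13.2,"y":16.4,"z":5,"ax":0,"ay":0,"az":0.28},{"x":-13.2,"y":16.4,"z":5,"ax":0,"ay":0,"az":0.28},{"x":-13.2,"y":16.4,"z":5,"ax":0,"ay":0,"az":0.28}]' --grip 0

```text
t: 4.1
position: [492.4, 287.4, 150.3]
ee_rot: [0.0, 0.047, 0.999, 0.0]
wrist_force: [0.0, -0.4, 0.5]
grip_width: 42.5
finger_force: 0.0
```

```bash
python3 -c "
from h import *
go([495.5,289.6,37],174.7)
d=cam('wrist')
cv2.imwrite('pics/w2.png',cv2.resize(d['image'],(768,576),interpolation=cv2.INTER_CUBIC))
"
```

```text
t 4.1 pos [492.4 287.4 150.3] F [ 0.  -0.4  0.5] w 42.5 ff 0.0
shift cm [-0.28  0.25 11.33] turn [ 0.     0.001 -0.001]
```

View pics/w2.png

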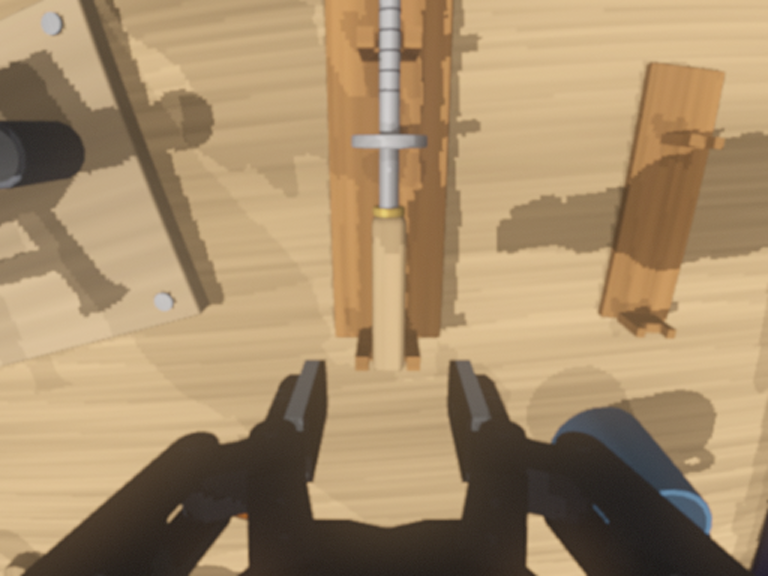

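Wrist view: gauge on column 388, vertical in the picture, band (388,213), tail end (388,368) — aligned; mug at lower right.

```bash
python3 - <<'E'
from h import *
d=load('wrist'); s=2/3
def P(u,v,h): return atz(d,(u+.5)*s-.5,(v+.5)*s-.5,h)[:2].round(1)
a,b,c=P(388,213,48),P(388,368,56),P(388.5,150,48); print('band',a,'tail',b,'collar',c,'shaft',P(389.5,20,48),'mug',P(690,500,88))
go([495.5,289.6,37],174.7)
E
```

```text
band [447.6 293.2] tail [534.  285.1] collar [415.9 296.4] shaft [356.4 302.5] mug [623.1 455. ]
t 4.15 pos [492.6 287.5 150.6] F [-0.5  0.1  0.7] w 42.6 ff 0.0
shift cm [-0.26  0.22 11.36] turn [ 0.001  0.001 -0.001]
```

Emit:
send_rows --series '[{"x":0,"y":0.15,"z":3,"ax":0,"ay":0,"az":0},{"x":0,"y":0.15,"z":7,"ax":0,"ay":0,"az":0},{"x":0,"y":0.15,"z":10,"ax":0,"ay":0,"az":0},{"x":0,"y":0.15,"z":11.3,"ax":0,"ay":0,"az":0},{"x":0,"y":0.15,"z":11.3,"ax":0,"ay":0,"az":0},{"x":0,"y":0.15,"z":11.3,"ax":0,"ay":0,"az":0}]'

```text
t: 4.75
position: [493.2, 289.7, 38.0]
ee_rot: [0.001, 0.047, 0.999, 0.001]
wrist_force: [0.5, 0.1, 0.3]
grip_width: 42.6
finger_force: 0.0
```

Emit:
send_rows --series '[{"x":0,"y":0,"z":0,"ax":0,"ay":0,"az":0},{"x":0,"y":0,"z":0,"ax":0,"ay":0,"az":0},{"x":0,"y":0,"z":0,"ax":0,"ay":0,"az":0},{"x":0,"y":0,"z":0,"ax":0,"ay":0,"az":0},{"x":0,"y":0,"z":0,"ax":0,"ay":0,"az":0},{"x":0,"y":0,"z":0,"ax":0,"ay":0,"az":0}]' --grip 1 --squeeze 80

```text
t: 5.35
position: [493.3, 289.7, 38.6]
ee_rot: [0.001, 0.047, 0.999, 0.001]
wrist_force: [-0.3, -1.5, 6.7]
grip_width: 16.8
finger_force: 78.1
```

Emit:
send_rows --series '[{"x":0,"y":0,"z":-1,"ax":0,"ay":0,"az":0},{"x":0,"y":0,"z":-3,"ax":0,"ay":0,"az":0},{"x":0,"y":0,"z":-6,"ax":0,"ay":0,"az":0},{"x":0,"y":0,"z":-10,"ax":0,"ay":0,"az":0},{"x":0,"y":0,"z":-14,"ax":0,"ay":0,"az":0},{"x":0,"y":0,"z":-18,"ax":0,"ay":0,"az":0},{"x":0,"y":0,"z":-22,"ax":0,"ay":0,"az":0},{"x":0,"y":0,"z":-25,"ax":0,"ay":0,"az":0},{"x":0,"y":0,"z":-25,"ax":0,"ay":0,"az":0},{"x":0,"y":0,"z":-25,"ax":0,"ay":0,"az":0}]'

```text
t: 6.35
position: [492.2, 289.3, 287.8]
ee_rot: [0.001, 0.046, 0.999, 0.001]
wrist_force: [0.3, -0.1, -2.2]
grip_width: 16.6
finger_force: 78.3
```

```bash
python3 - <<'E'
from h import *
d=cam('wrist')
cv2.imwrite('pics/w3.png',cv2.resize(d['image'],(768,576),interpolation=cv2.INTER_CUBIC))
s=r.observe(); C=cloud(d); T=rot(s['ee_rot']).inv().apply((C.reshape(-1,3)-s['position']))
m=(d['z_map'].ravel()>0)&(abs(T[:,1])<25)&(T[:,0]>20)&(abs(T[:,2])<40)
q=T[m]
for a in range(20,180,10):
    k=q[(q[:,0]>=a)&(q[:,0]<a+10)]
    if len(k)>3: print(a+5,len(k),k[:,1].min().round(1),k[:,1].max().round(1),'z top',np.percentile(k[:,2],5).round(1))
print(q[:,0].max()); go([600,50,250],190.7,25)
E
```

```text
25 846 -7.9 10.1 z top -19.9
35 922 -7.8 10.0 z top -19.9
45 1102 -7.8 10.0 z top -19.3
55 564 -3.8 6.0 z top -15.5
65 593 -3.6 5.9 z top -15.6
75 809 -17.3 19.9 z top -28.5
85 1762 -17.7 20.2 z top -29.0
95 690 -3.3 6.0 z top -15.7
105 764 -3.6 6.3 z top -15.7
115 458 -3.9 6.3 z top -15.6
116.38002469799122
t 6.4 pos [491.7 289.1 286.5] F [-0.7 -0.5 -2.6] w 16.6 ff 78.30604076385498
shift cm [-12.99 -22.8    3.65] turn [-0.061 -0.434 -0.275]
```

View pics/w3.png

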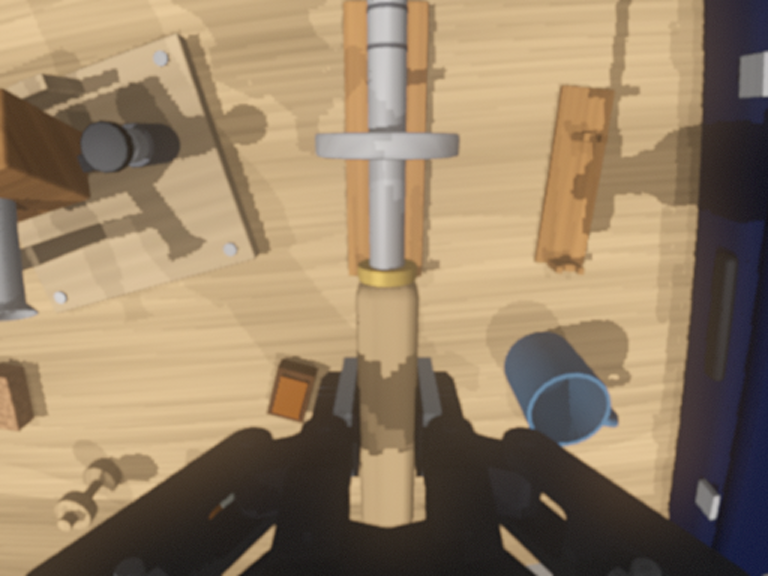

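```bash
python3 - <<'E'
from h import *
d=load('wrist'); s=2/3
def P(u,v,h): return atz(d,(u+.5)*s-.5,(v+.5)*s-.5,h)[:2]
a,b,c=P(162,59,20),P(231,249,20),P(60,297,20); print(a,b,c)
for v in (b-a,np.array([-(b-c)[1],(b-c)[0]])*-1): print(np.degrees(np.arctan2(v[1],v[0])),np.linalg.norm(v))
print('head',P(106,147,107))
st=r.observe(); C=cloud(d); T=rot(st['ee_rot']).inv().apply(C.reshape(-1,3)-st['position'])
m=(d['z_map'].ravel()>0)&(abs(T[:,2]+27)<4)&(abs(T[:,1])<25)&(T[:,0]>60)&(T[:,0]<110); print('collar x',np.percentile(T[m,0],[0,2,50,98,100]))
E
```

```text
[328.17927235 119.02419807] [494.20911108 146.77519423] [524.46521881 -36.22952925]
9.488965346331858 168.33307795949585
9.387771348505153 185.48897776482062
head [395.26826143 105.53071743]
collar x [78.76382851 78.97888387 81.84774061 84.79563388 84.82991549]
```

```bash
cat >> h.py <<'E'
M=np.array([499.5,20.5,140.]); YJ=9.9
def ins(gap,dy=0,dz=0,M=M,yj=YJ,up=0):
    "TCP pose with the collar face gap mm out of the mouth"
    y,q=np.radians([180+yj,25]); X=np.array([np.cos(y)*np.cos(q),np.sin(y)*np.cos(q),-np.sin(q)]); Y=np.array([np.sin(y),-np.cos(y),0]); Z=np.cross(X,Y)
    p=M-X*(85+gap)+11*Z+np.array([0,0,up]); print(gap,p.round(1)); go(p,180+yj,25)
E
python3 -c "
from h import *
ins(110,up=40)"
```

```text
110 [678.2  51.7 252.4]
t 6.4 pos [491.7 289.1 286.5] F [-0.7 -0.5 -2.6] w 16.6 ff 78.30604076385498
shift cm [-20.76 -21.91   3.4 ] turn [-0.058 -0.434 -0.261]
```

Emit:
send_rows --series '[{"x":-4,"y":-4.4,"z":0,"ax":-0.01,"ay":-0.08,"az":-0.05},{"x":-8,"y":-8.8,"z":0,"ax":-0.02,"ay":-0.16,"az":-0.1},{"x":-12,"y":-13,"z":1,"ax":-0.03,"ay":-0.25,"az":-0.15},{"x":-16,"y":-17,"z":2,"ax":-0.045,"ay":-0.34,"az":-0.2},{"x":-20,"y":-21,"z":3,"ax":-0.058,"ay":-0.43,"az":-0.26},{"x":-20.8,"y":-21.9,"z":3.4,"ax":-0.058,"ay":-0.434,"az":-0.261},{"x":-20.8,"y":-21.9,"z":3.4,"ax":-0.058,"ay":-0.434,"az":-0.261},{"x":-20.8,"y":-21.9,"z":3.4,"ax":-0.058,"ay":-0.434,"az":-0.261},{"x":-20.8,"y":-21.9,"z":3.4,"ax":-0.058,"ay":-0.434,"az":-0.261},{"x":-20.8,"y":-21.9,"z":3.4,"ax":-0.058,"ay":-0.434,"az":-0.261}]'

```text
t: 7.4
position: [678.4, 54.3, 252.3]
ee_rot: [0.215, -0.085, 0.973, 0.019]
wrist_force: [0.4, -0.4, -1.3]
grip_width: 16.5
finger_force: 78.6
```

```bash
python3 -c "
from h import *
ins(100)
d=cam('wrist')
cv2.imwrite('pics/w4.png',cv2.resize(d['image'],(768,576),interpolation=cv2.INTER_CUBIC))
"
```

```text
100 [669.2  50.1 208.2]
t 7.4 pos [678.4  54.3 252.3] F [ 0.4 -0.4 -1.3] w 16.5 ff 78.5646915435791
shift cm [ 2.74 -0.25  3.59] turn [ 0.002 -0.001  0.002]
```

View pics/w4.png

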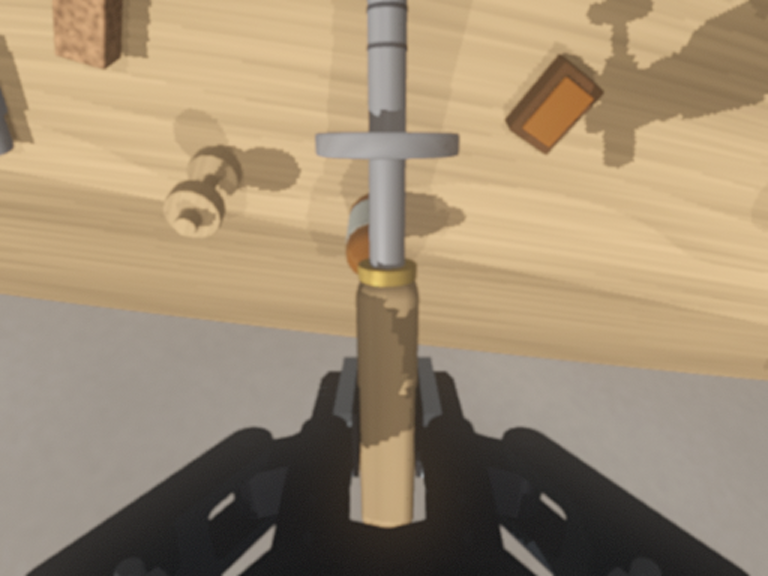

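Gauge sits straight in the gripper; the mouth is out of the wrist view, so I'll check with the fixed cameras at the pre-insert pose.

Emit:
send_rows --series '[{"x":1.4,"y":-0.2,"z":1.8,"ax":0,"ay":0,"az":0},{"x":2.7,"y":-0.2,"z":3.6,"ax":0,"ay":0,"az":0},{"x":2.7,"y":-0.2,"z":3.6,"ax":0,"ay":0,"az":0},{"x":2.7,"y":-0.2,"z":3.6,"ax":0,"ay":0,"az":0}]'

```text
t: 7.85
position: [670.4, 49.6, 209.1]
ee_rot: [0.216, -0.085, 0.973, 0.019]
wrist_force: [0.7, 0.8, -0.5]
grip_width: 16.4
finger_force: 78.5
```

```bash
python3 -c "
from h import *
ins(100)
a=cam('scene')['image'];b=cam('top')['image']
a=a[150:280,220:390]; b=b[150:300,180:350]
cv2.imwrite('pics/c5.png',np.vstack([cv2.resize(a,(680,520),interpolation=cv2.INTER_CUBIC)]))
cv2.imwrite('pics/c6.png',np.vstack([cv2.resize(b,(680,600),interpolation=cv2.INTER_CUBIC)]))
"
```

```text
100 [669.2  50.1 208.2]
t 7.85 pos [670.4  49.6 209.1] F [ 0.7  0.8 -0.5] w 16.4 ff 78.50913763046265
shift cm [0.13 0.08 0.04] turn [0.001 0.    0.001]
```

View pics/c5.png

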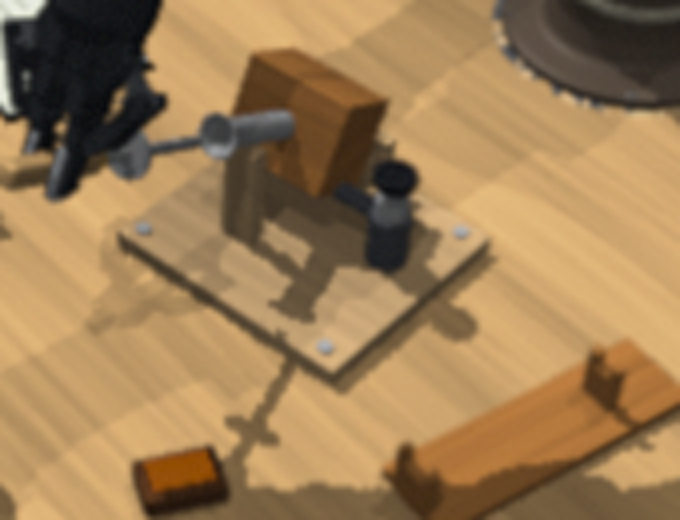

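View pics/c6.png

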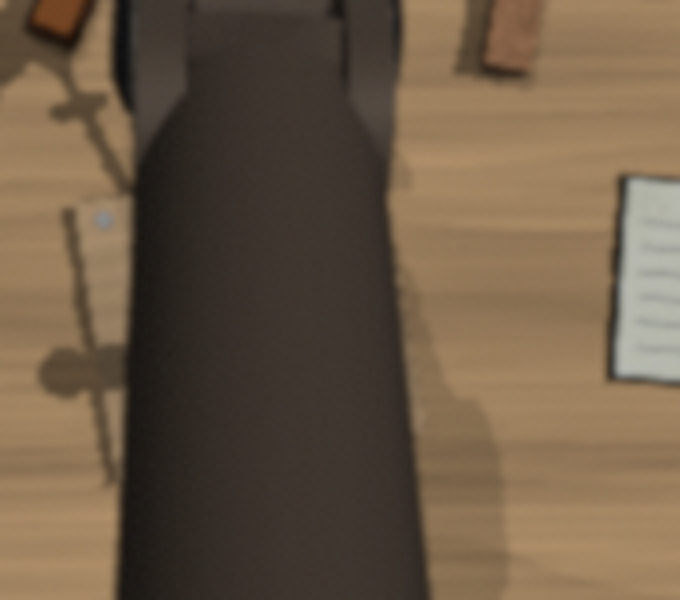

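Scene crop: rod tip at (203,141) points straight at the mouth (221,136), collinear within a pixel or so. Insert with force checks.

Emit:
send_rows --series '[{"x":1,"y":0.08,"z":0.04,"ax":0,"ay":0,"az":0},{"x":1.8,"y":0.08,"z":0.04,"ax":0,"ay":0,"az":0},{"x":2.4,"y":0.08,"z":0.04,"ax":0,"ay":0,"az":0},{"x":3,"y":0.08,"z":0.04,"ax":0,"ay":0,"az":0},{"x":3.5,"y":0.08,"z":0.04,"ax":0,"ay":0,"az":0},{"x":3.5,"y":0.08,"z":0.04,"ax":0,"ay":0,"az":0}]'

```text
t: 8.55
position: [638.3, 43.6, 193.1]
ee_rot: [0.215, -0.084, 0.973, 0.019]
wrist_force: [0.4, -0.1, -1.2]
grip_width: 16.7
finger_force: 78.6
```

```bash
python3 -c "
from h import *
ins(65)
s=r.observe(); print(rot(s['ee_rot']).inv().apply(s['wrist_force']),s['moment'])"
```

```text
65 [638.   44.7 193.4]
t 8.55 pos [638.3  43.6 193.1] F [ 0.4 -0.1 -1.2] w 16.7 ff 78.55342984199524
shift cm [ 0.    0.12 -0.04] turn [-0.    -0.    -0.001]
[ 0.17883577 -0.13627478  1.228206  ] [-0.16968492  0.52556884 -0.00797586]
```

Emit:
send_rows --series '[{"x":0.6,"y":0.05,"z":0,"ax":0,"ay":0,"az":0},{"x":1.2,"y":0.05,"z":0,"ax":0,"ay":0,"az":0},{"x":1.8,"y":0.05,"z":0,"ax":0,"ay":0,"az":0},{"x":2.4,"y":0.05,"z":0,"ax":0,"ay":0,"az":0},{"x":3,"y":0.05,"z":0,"ax":0,"ay":0,"az":0},{"x":3,"y":0.05,"z":0,"ax":0,"ay":0,"az":0}]'

```text
t: 9.15
position: [611.0, 39.3, 180.0]
ee_rot: [0.215, -0.084, 0.973, 0.019]
wrist_force: [-1.7, -0.7, -1.2]
grip_width: 16.4
finger_force: 78.7
```

```bash
python3 -c "
from h import *
ins(35)
s=r.observe(); print(rot(s['ee_rot']).inv().apply(s['wrist_force']),s['moment'])
a=cam('scene')['image'];a=a[150:280,220:390]
cv2.imwrite('pics/c7.png',np.vstack([cv2.resize(a,(680,520),interpolation=cv2.INTER_CUBIC)]))
"
```

```text
35 [611.2  40.  180.7]
t 9.15 pos [611.   39.3 180. ] F [-1.7 -0.7 -1.2] w 16.4 ff 78.72363924980164
shift cm [-0.06  0.06 -0.05] turn [-0.    -0.001 -0.001]
[ 2.16277124 -0.41312084  0.37251924] [-0.46568785  0.77029634 -0.00667294]
```

View pics/c7.png

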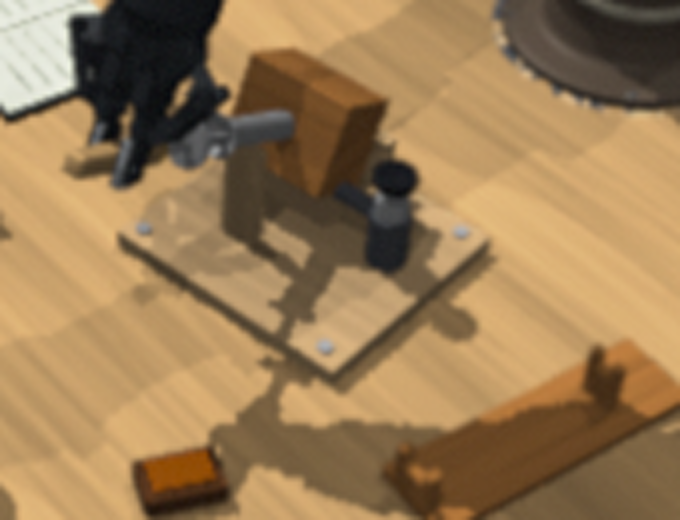

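The rod is inside the tube, collar near the mouth. Continue to the stop.

Emit:
send_rows --series '[{"x":0.7,"y":0.03,"z":0,"ax":0,"ay":0,"az":0},{"x":1.4,"y":0.03,"z":0,"ax":0,"ay":0,"az":0},{"x":2.1,"y":0.03,"z":0,"ax":0,"ay":0,"az":0},{"x":2.7,"y":0.03,"z":0,"ax":0,"ay":0,"az":0},{"x":3.1,"y":0.03,"z":0,"ax":0,"ay":0,"az":0},{"x":3.3,"y":0.03,"z":0,"ax":0,"ay":0,"az":0},{"x":3.5,"y":0.03,"z":0,"ax":0,"ay":0,"az":0},{"x":3.5,"y":0.03,"z":0,"ax":0,"ay":0,"az":0}]'

```text
t: 10.0
position: [580.9, 34.4, 166.0]
ee_rot: [0.216, -0.084, 0.973, 0.019]
wrist_force: [1.6, -4.2, 0.9]
grip_width: 16.5
finger_force: 78.9
```

```bash
python3 -c "
from h import *
ins(0)
s=r.observe(); print(rot(s['ee_rot']).inv().apply(s['wrist_force']),s['moment'])"
```

```text
0 [580.   34.5 166. ]
t 10.0 pos [580.9  34.4 166. ] F [ 1.6 -4.2  0.9] w 16.5 ff 78.90097975730896
shift cm [ 0.08  0.03 -0.04] turn [-0.  0. -0.]
[-1.14933021 -4.36865204 -0.42250087] [-0.8181952   0.21073662 -0.0045362 ]
```

Emit:
send_rows --series '[{"x":0.1,"y":0,"z":0,"ax":0,"ay":0,"az":0},{"x":0.2,"y":0,"z":0,"ax":0,"ay":0,"az":0},{"x":0.3,"y":0,"z":0,"ax":0,"ay":0,"az":0},{"x":0.3,"y":0,"z":0,"ax":0,"ay":0,"az":0}]'

```text
t: 10.4
position: [580.3, 34.2, 166.2]
ee_rot: [0.218, -0.084, 0.972, 0.019]
wrist_force: [6.1, -4.0, 1.9]
grip_width: 16.8
finger_force: 78.8
```

```bash
python3 -c "
from h import *
ins(0)
s=r.observe(); print(rot(s['ee_rot']).inv().apply(s['wrist_force']),s['moment'])"
```

```text
0 [580.   34.5 166. ]
t 10.4 pos [580.3  34.2 166.2] F [ 6.1 -4.   1.9] w 16.8 ff 78.82320642471313
shift cm [0.03 0.03 0.01] turn [-0.     0.005 -0.   ]
[-5.66362855 -4.95926291  0.53280843] [-0.64032321 -0.85564404 -0.07912288]
```

Emit:
send_rows --series '[{"x":0.15,"y":-0.05,"z":0,"ax":0,"ay":0,"az":0},{"x":0.3,"y":-0.05,"z":0,"ax":0,"ay":0,"az":0},{"x":0.3,"y":-0.05,"z":0,"ax":0,"ay":0,"az":0},{"x":0.3,"y":-0.05,"z":0,"ax":0,"ay":0,"az":0}]'

```text
t: 10.8
position: [580.1, 33.9, 166.6]
ee_rot: [0.22, -0.084, 0.972, 0.019]
wrist_force: [12.2, -0.6, 2.5]
grip_width: 16.6
finger_force: 78.4
```

```bash
python3 -c "
from h import *
ins(0)
s=r.observe(); print(rot(s['ee_rot']).inv().apply(s['wrist_force']),s['moment'])
d=cam('wrist')
cv2.imwrite('pics/w8.png',cv2.resize(d['image'],(768,576),interpolation=cv2.INTER_CUBIC))
"
```

```text
0 [580.   34.5 166. ]
t 10.8 pos [580.1  33.9 166.6] F [12.2 -0.6  2.5] w 16.6 ff 78.41719508171082
shift cm [0.03 0.06 0.06] turn [-0.001  0.01  -0.   ]
[-11.81096681  -2.64984993   2.85940764] [-0.16951635 -1.91929094 -0.05585669]
```

View pics/w8.png

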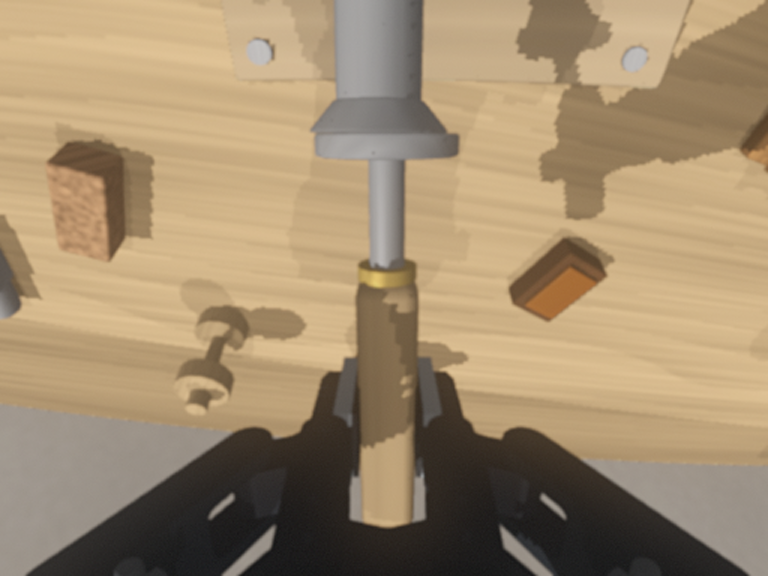

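Collar sits on the mouth all round, about 2 mm sideways of the flare's centre. Ease it to centre and hold, then draw out.

Emit:
send_rows --series '[{"x":0,"y":-0.08,"z":0.04,"ax":0,"ay":0,"az":0},{"x":0.1,"y":-0.15,"z":0.08,"ax":0,"ay":0,"az":0},{"x":0.1,"y":-0.15,"z":0.08,"ax":0,"ay":0,"az":0},{"x":0.1,"y":-0.15,"z":0.08,"ax":0,"ay":0,"az":0},{"x":0.1,"y":-0.15,"z":0.08,"ax":0,"ay":0,"az":0}]'

```text
t: 11.35
position: [580.3, 33.6, 166.1]
ee_rot: [0.221, -0.084, 0.971, 0.019]
wrist_force: [10.8, 2.6, 6.8]
grip_width: 16.8
finger_force: 79.1
```

```bash
python3 -c "
from h import *
s=r.observe(); print(s['position'],rot(s['ee_rot']).inv().apply(s['wrist_force']),s['moment'])
d=cam('wrist'); C=cloud(d); T=rot(s['ee_rot']).inv().apply(C.reshape(-1,3)-s['position'])
m=(d['z_map'].ravel()>0)&(abs(T[:,1])<30)&(T[:,0]>60)&(T[:,0]<140)&(T[:,2]<30)
q=T[m]
for a in range(70,112,3):
    k=q[(q[:,0]>=a)&(q[:,0]<a+3)]
    if len(k)>3: print(a,len(k),k[:,1].min().round(1),k[:,1].max().round(1),'z top',k[:,2].min().round(1))
"
```

```text
[580.25834213  33.57127616 166.13797948] [-12.98244334   0.70662063  -1.31663404] [ 0.60303934 -1.84137374  0.00378534]
70 191 -3.5 6.2 z top -16.7
73 192 -3.5 6.2 z top -16.7
76 184 -13.7 17.1 z top -28.4
79 868 -16.9 20.3 z top -30.4
82 865 -17.3 20.4 z top -31.3
85 765 -18.4 17.2 z top -29.9
88 636 -15.6 14.6 z top -27.4
91 498 -13.0 12.0 z top -25.1
94 527 -11.2 10.6 z top -23.9
97 529 -11.4 10.4 z top -24.1
100 541 -11.5 10.4 z top -23.9
103 554 -11.3 10.8 z top -23.9
106 564 -11.2 10.7 z top -23.7
109 579 -11.6 10.6 z top -24.2
```

Seated: axes within about 2 mm, collar against the flare. Draw out.

Emit:
send_rows --series '[{"x":-1,"y":0.15,"z":-0.05,"ax":0,"ay":0,"az":0},{"x":-2.2,"y":0.15,"z":-0.05,"ax":0,"ay":0,"az":0},{"x":-3.5,"y":0.15,"z":-0.05,"ax":0,"ay":0,"az":0},{"x":-5,"y":0.15,"z":-0.05,"ax":0,"ay":0,"az":0},{"x":-6.5,"y":0.15,"z":-0.05,"ax":0,"ay":0,"az":0},{"x":-8,"y":0.15,"z":-0.05,"ax":0,"ay":0,"az":0},{"x":-9.5,"y":0.15,"z":-0.05,"ax":0,"ay":0,"az":0},{"x":-11,"y":0.15,"z":-0.05,"ax":0,"ay":0,"az":0},{"x":-12,"y":0.15,"z":-0.05,"ax":0,"ay":0,"az":0},{"x":-12,"y":0.15,"z":-0.05,"ax":0,"ay":0,"az":0}]'

```text
t: 12.4
position: [683.0, 52.5, 213.5]
ee_rot: [0.216, -0.084, 0.973, 0.019]
wrist_force: [0.3, 0.1, -1.3]
grip_width: 16.6
finger_force: 78.6
```

```bash
python3 -c "
from h import *
ins(100)
s=r.observe(); print(rot(s['ee_rot']).inv().apply(s['wrist_force']))
M0=r.observe()['position']; go(M0+[0,0,60])
c=np.array([443.7,-331,0]); y=np.radians(175); p=c-165*np.array([np.cos(y),np.sin(y),0])+[0,0,105]; print(p); go(p,175,0)"
```

```text
100 [669.2  50.1 208.2]
t 12.4 pos [683.   52.5 213.5] F [ 0.3  0.1 -1.3] w 16.6 ff 78.5650098323822
shift cm [ 1.49  0.   -0.11] turn [0. 0. 0.]
[0.29858567 0.02427253 1.34299362]
t 12.4 pos [683.   52.5 213.5] F [ 0.3  0.1 -1.3] w 16.6 ff 78.5650098323822
shift cm [-2.54  0.   -5.44] turn [0. 0. 0.]
[ 608.07212519 -345.38069755  105.        ]
t 12.4 pos [683.   52.5 213.5] F [ 0.3  0.1 -1.3] w 16.6 ff 78.5650098323822
shift cm [ 17.48 -37.9    3.8 ] turn [0.057 0.434 0.256]
```

Emit:
send_rows --series '[{"x":-1.5,"y":0,"z":-2.7,"ax":0,"ay":0,"az":0},{"x":-2.5,"y":0,"z":-5.4,"ax":0,"ay":0,"az":0},{"x":-2.5,"y":0,"z":-5.4,"ax":0,"ay":0.1,"az":0},{"x":-2.5,"y":0,"z":-5.4,"ax":0,"ay":0.2,"az":0},{"x":-2.5,"y":0,"z":-5.4,"ax":0,"ay":0.3,"az":0},{"x":-2.5,"y":0,"z":-5.4,"ax":0,"ay":0.436,"az":0},{"x":-2.5,"y":0,"z":-5.4,"ax":0,"ay":0.436,"az":0},{"x":-2.5,"y":0,"z":-5.4,"ax":0,"ay":0.436,"az":0}]'

```text
t: 13.2
position: [682.0, 51.6, 271.1]
ee_rot: [0.001, -0.086, 0.996, -0.0]
wrist_force: [-0.7, -1.3, -2.2]
grip_width: 17.1
finger_force: 78.6
```

```bash
python3 -c "
from h import *
go([608,-345.4,230],175,0)"
```

```text
t 13.2 pos [682.   51.6 271.1] F [-0.7 -1.3 -2.2] w 17.1 ff 78.56283903121948
shift cm [ 14.1  -37.84   4.11] turn [-0.     0.001  0.26 ]
```

Emit:
send_rows --series '[{"x":1,"y":-4,"z":0,"ax":0,"ay":0,"az":0.03},{"x":2.5,"y":-8,"z":0,"ax":0,"ay":0,"az":0.06},{"x":4,"y":-12,"z":0,"ax":0,"ay":0,"az":0.09},{"x":5.5,"y":-16,"z":0,"ax":0,"ay":0,"az":0.12},{"x":7,"y":-20,"z":0.5,"ax":0,"ay":0,"az":0.15},{"x":8.5,"y":-24,"z":1,"ax":0,"ay":0,"az":0.18},{"x":10,"y":-28,"z":2,"ax":0,"ay":0,"az":0.21},{"x":11.5,"y":-32,"z":3,"ax":0,"ay":0,"az":0.24},{"x":13,"y":-35.5,"z":4,"ax":0,"ay":0,"az":0.26},{"x":14.1,"y":-37.8,"z":4.1,"ax":0,"ay":0,"az":0.26}]'

```text
t: 14.2
position: [604.7, -348.4, 231.3]
ee_rot: [0.001, 0.046, 0.999, -0.001]
wrist_force: [-0.7, -0.2, -2.6]
grip_width: 16.9
finger_force: 78.6
```

Emit:
send_rows --series '[{"x":0,"y":0,"z":0,"ax":0,"ay":0,"az":0},{"x":0,"y":0,"z":4,"ax":0,"ay":0,"az":0},{"x":0,"y":0,"z":8,"ax":0,"ay":0,"az":0},{"x":0,"y":0,"z":12,"ax":0,"ay":0,"az":0},{"x":0,"y":0,"z":12.8,"ax":0,"ay":0,"az":0},{"x":0,"y":0,"z":12.8,"ax":0,"ay":0,"az":0},{"x":0,"y":0,"z":12.8,"ax":0,"ay":0,"az":0},{"x":0,"y":0,"z":12.8,"ax":0,"ay":0,"az":0}]'

```text
t: 15.0
position: [609.2, -345.8, 106.8]
ee_rot: [0.002, 0.044, 0.999, -0.001]
wrist_force: [0.1, -0.0, -1.4]
grip_width: 17.0
finger_force: 78.6
```

```bash
python3 -c "
from h import *
go([608,-345.4,102],175,0)
s=r.observe(); print('tip',s['position']+rot(s['ee_rot']).apply([165,0,-11]))
a=cam('scene')['image']
cv2.imwrite('pics/s9.png',cv2.resize(a[110:280,120:340],(792,600),interpolation=cv2.INTER_CUBIC))
"
```

```text
t 15.0 pos [ 609.2 -345.8  106.8] F [ 0.1 -0.  -1.4] w 17.0 ff 78.5569703578949
shift cm [0.13 0.03 0.48] turn [-0.001  0.005 -0.   ]
tip [ 444.78540953 -331.32238371  117.00034544]
```

View pics/s9.png

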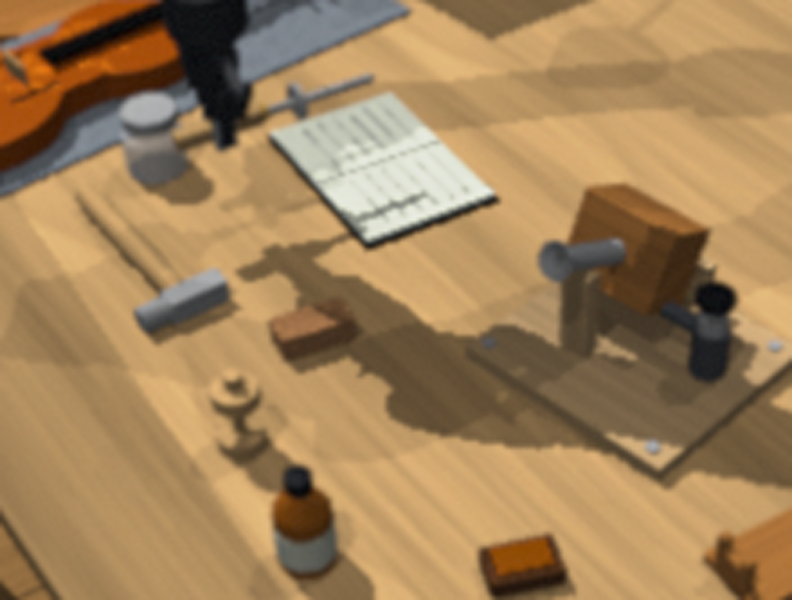

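The gauge is held level, tip at crop pixel (372,77). Check that pixel against the book centre, then hand in.

```bash
python3 -c "
from h import *
d=load('scene'); print('tip',atz(d,120+372.5/3.6-.5,110+77.5/3.53-.5,117).round(0),'book c',atz(d,120+384/3.6,110+169/3.53,10).round(0))
"
```

```text
tip [ 452. -328.  117.] book c [ 451. -314.   10.]
```

```bash
python3 -c "
from h import *
print(r.finish_job())"
```

```text
the job is handed in; nothing more can be done
None
```

The job is handed in, though it gave no pass or fail result. The plunger was pressed to its stop and let up, and the gauge was seated in the tube until its collar stopped on the mouth, then drawn out. The arm now holds the gauge level, its tip about 11 cm above the page and within about 2 cm of the book's centre, at 15 s on the clock.

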